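Load the mill's disc magazine in rack order

TASK

Load the milling machine's magazine for tonight's run: move the four blank discs from the storage rack with the label tabs into the magazine with the black fins, one to a slot, each standing upright on its edge and fully down in its slot. Keep their order counted from the orange end plates: the disc next to the storage rack's orange end goes next to the magazine's orange end, and so on to the last. The blanks are brittle, so set each one down before letting go, never drop it.

Things in the scene. Friction and masses are not known exactly. Their poses are not given: they have to be found in the camera images.
- storage: storage rack, fixed, left or right of the magazine: grey base 210 mm long (its y) by 135 mm, wire hoops 66 mm high. Origin on the table under the row's middle, z up. Slot centres at x = 0, y = +75, +25, -25, -75 mm; orange end plate beyond y = +75. A standing disc's centre is 63 mm, its top 112 mm above the table.
- magazine: the mill's magazine, fixed, empty: aluminium base 210 mm long (its y) by 110 mm, black fins. Origin on the table under the row's middle, z up. Slot centres at x = 0, y = -75, -25, +25, +75 mm; orange end plate beyond y = -75. Slots run along x, 22 mm wide, 38 mm at the lips 65 mm high. Two bars carry the disc's rim and centre it in x; seated centre 63 mm above the table.
- disc_ivory: ivory (yellowish cream) milling blank: disc 98.5 mm across, 16 mm thick, about 340 g, standing on edge in the storage rack (tops 112 mm high, 50 mm apart). Origin at its centre; its y axis is the disc's axis, level and along the rack's y while it stands; turns about that axis mean nothing. Pinch the top of the rim, 49 mm above the origin, across the thickness.
- disc_pink: pink milling blank: disc 98.5 mm across, 16 mm thick, about 150 g, standing on edge in the storage rack (tops 112 mm high, 50 mm apart). Origin at its centre; its y axis is the disc's axis, level and along the rack's y while it stands; turns about that axis mean nothing. Pinch the top of the rim, 49 mm above the origin, across the thickness.
- disc_blue: dark blue milling blank: disc 98.5 mm across, 16 mm thick, about 130 g, standing on edge in the storage rack (tops 112 mm high, 50 mm apart). Origin at its centre; its y axis is the disc's axis, level and along the rack's y while it stands; turns about that axis mean nothing. Pinch the top of the rim, 49 mm above the origin, across the thickness.
- disc_grey: dark grey milling blank: disc 98.5 mm across, 16 mm thick, about 450 g, standing on edge in the storage rack (tops 112 mm high, 50 mm apart). Origin at its centre; its y axis is the disc's axis, level and along the rack's y while it stands; turns about that axis mean nothing. Pinch the top of the rim, 49 mm above the origin, across the thickness.
- tab_ivory: ivory (yellowish cream) label tab, 26 x 30 x 3 mm, fixed on the storage rack's +x edge in line with the slot in which the ivory disc starts, 66 mm from that slot's centre; it stays on the rack. Origin at the tab's centre.
- tab_pink: pink label tab, 26 x 30 x 3 mm, fixed on the storage rack's +x edge in line with the slot in which the pink disc starts, 66 mm from that slot's centre; it stays on the rack. Origin at the tab's centre.
- tab_blue: dark blue label tab, 26 x 30 x 3 mm, fixed on the storage rack's +x edge in line with the slot in which the blue disc starts, 66 mm from that slot's centre; it stays on the rack. Origin at the tab's centre.
- tab_grey: dark grey label tab, 26 x 30 x 3 mm, fixed on the storage rack's +x edge in line with the slot in which the grey disc starts, 66 mm from that slot's centre; it stays on the rack. Origin at the tab's centre.
Not all that is in view belongs to the job. What is shaped like the storage but purple is not meant.

How it is judged:
By the outcome, as a careful person would: the job done as asked, in the order asked, and still so for the second after the job is handed in, with the robot touching nothing.
It also fails if it takes over 112 s, if anything falls off the work surface, if the arm or the gripper's body presses on something with over 40 N, if the wrist force passes 120 N, or if a joint passes its speed limit or range.

ROBOT

A 6-joint arm with a two-finger parallel gripper is mounted at the origin on the work surface. World frame = base frame: x ahead of the robot, y to its left, z up, the work surface at z = 0. Lengths are in m, angles in rad, forces in N, time in s.
With the tool pointing down it reaches from about 0.375 to 0.9 m from the base axis. Payload 3.1 kg.
Tool frame: the origin (TCP) lies at the very end of the fingers, on their centre line; the grasp point (between the pads) lies 19 mm behind it; z points along the fingers, x is the direction in which the jaws open and shut, and the axes are right-handed (so a half turn about z gives the same grasp; the last joint's range is limited). The gripper opens to 87 mm and grips with 3 to 60 N. Pads are 19 mm wide; open, the fingers measure 117 mm over their backs; the gripper's body (75 mm by 190 mm) begins 51 mm behind the grasp point.
Start: joints at [1.113, 0.527, 1.433, -0, 1.181, -0.178], TCP at [0.173, 0.601, 0.223] pointing down, gripper open.
Joint ranges: [-3.08, 3.08], [-0.75, 2.2], [0.22, 2.44], [-1.43, 4.57], [0, 2.65], [-2.85, 2.85]. Speed limits (rad/s): [2.79, 2.79, 3.14, 3.14, 3.14, 3.14].

INTERFACE

Orientations are given as a 3x3 rotation matrix whose columns are the frame's x, y, z axes.
In Python, from workcell import monitor, get_image, order gives the robot as it stands. The module is installed in compiled form; this text tells all that it offers.
- The arm moves only by the tool servo_tool, never from a script. Its argument "deltas" is a list that holds one entry, the list of rows, each a list of 5 numbers: the closure, from -1 (fully open) to 1 (shut), then the shift along the tool's x, y, z in m, then the turn about the tool's z in degrees. A call has 1 to 12 rows; each row shifts and turns the commanded pose from where the row before left it, along the tool's axes as they then stand; what a row does not reach is not made up. A row lasts 1/12 s, in which the tool goes at most 41.7 mm and 7.16 degrees, less where a joint would pass 70% of its speed; a pose out of reach is approached as far as the arm can. A call with a gripper value outside its range is refused whole. The fingers move at their own pace and stop on an object; the grip force is fixed at half the most. Time passes only in rows, so rows that do not move let the fingers close. It gives the time, the measured TCP pose, the force and the opening at its end, in the units of the state.
- monitor.read_state(): the state, without advancing time (a new reading comes with each control period).
- get_image(name): name is "scene" or "side" or "wrist"; returns a dict with "pixels" (400x640x3 uint8, red, green, blue), "K" (3x3 intrinsics, pixels), "dist_coeffs" ([k1, k2, p1, p2, k3] as OpenCV has them; the pictures are not rectified), "T" (4x4, takes a point from camera to world coordinates); the wrist camera has in their place "tool_from_camera" (4x4, takes a point from camera to tool coordinates, whose origin is the TCP and whose axes are the tool frame's). Camera axes: x right, y down, z forward; pixel columns grow to the right and rows downward; lengths in m; the calibration is good to about 2 mm. A picture is of the moment at which its call begins: read the wrist's pose just before it. There is no depth.
- order.hand_in(): hands the job in, once; it reports no verdict.
The state is a dict: "t": time; "joint_pos": joint angles; "dq": joint speeds; "tau": joint torques, N m; "ee_pos": TCP position; "eef_rot": TCP orientation; "ft_force": force on the tool from outside, world axes, zero at the start; "wrist_torque": the same for the moment, N m; "grip_width": finger opening in m.
Only numpy, scipy, OpenCV 4.12 (cv2) and the standard library are available. Lean on these libraries where they do the work, as an engineer would, in place of code of your own. Each camera call takes 0.05 s, during which the arm holds its last target. There are 200 camera calls.

## Working session

There is one attempt and no reset: what is moved stays moved. The work goes in short steps, Python scripts to look and compute and a tool call to move; the robot and the scene stay as the last step left them, time stands still between calls to the robot, and variables do not carry over. Pictures are saved under pics/ and viewed, about 12 in all and at most 16, crops included, and the job is handed in when it is done.

Besides the shell and the picture viewer there is one more tool, called after "Emit:" as name(argument=value, ...), one argument or row to a line, values as JSON. servo_tool: Moves the arm, as the interface text tells. Its arguments: {"type":"object","properties":{"deltas":{"type":"array"}},"required":["deltas"]}

```bash
mkdir -p pics; ls; python3 - <<'E'
from workcell import monitor,get_image
import cv2
print(monitor.read_state())
for n in ["scene","side"]:
    d=get_image(n); cv2.imwrite(f"pics/{n}0.png",d["pixels"][:,:,::-1]); print(n,d["K"],d["dist_coeffs"],d["T"])
d=get_image("wrist");print(d["K"],d["dist_coeffs"],d["tool_from_camera"])
E
```

```text
pics
{'t': 0.0, 'joint_pos': array([ 1.11252486e+00,  5.28475563e-01,  1.43392965e+00, -2.28321941e-05,
        1.18140492e+00, -1.78520346e-01]), 'dq': array([-0.00061255,  0.00052833, -0.00112141,  0.00079983,  0.00248253,
       -0.00085557]), 'tau': array([-6.87588963e-04, -4.40051007e+01, -1.76589417e+01,  6.33712811e-02,
        5.82104770e-02, -1.60516965e-04]), 'ee_pos': array([0.17222442, 0.6000191 , 0.22155718]), 'eef_rot': array([[ 2.76107050e-01,  9.61126408e-01, -9.62066680e-04],
       [ 9.61124403e-01, -2.76108474e-01, -1.99802223e-03],
       [-2.18598669e-03, -3.72997740e-04, -9.99997541e-01]]), 'ft_force': array([ 0.58628395, -0.51987484, -0.4204473 ]), 'wrist_torque': array([ 0.01211765,  0.03095415, -0.00643577]), 'grip_width': 0.08689636697268088}
scene [[490.96074039   0.         321.30979601]
 [  0.         490.96074039 198.87037272]
 [  0.           0.           1.        ]] [0.02958972 0.         0.         0.         0.        ] [[-0.31465841  0.81810635 -0.48134403  0.97382872]
 [ 0.94911726  0.27806817 -0.14783273  0.14208036]
 [ 0.01290356 -0.50336874 -0.
[... 230 characters left out ...]
  0.          0.          0.        ] [[ 0.96063741 -0.22155851  0.16759351  0.32966403]
 [-0.27750683 -0.73736087  0.61586436 -0.66512489]
 [-0.01287309 -0.63813069 -0.76982044  0.90990762]
 [ 0.          0.          0.          1.        ]]
[[301.06106303   0.         319.48305085]
 [  0.         301.06106303 200.90846568]
 [  0.           0.           1.        ]] [-0.02096937  0.          0.          0.          0.        ] [[ 9.99999839e-01  5.17970911e-04  2.31357485e-04 -1.10266406e-03]
 [-5.60293644e-04  9.65656709e-01  2.59820720e-01 -6.95117933e-02]
 [-8.88323325e-05 -2.59820808e-01  9.65656844e-01 -1.63126063e-01]
 [ 0.00000000e+00  0.00000000e+00  0.00000000e+00  1.00000000e+00]]
```

View pics/scene0.png

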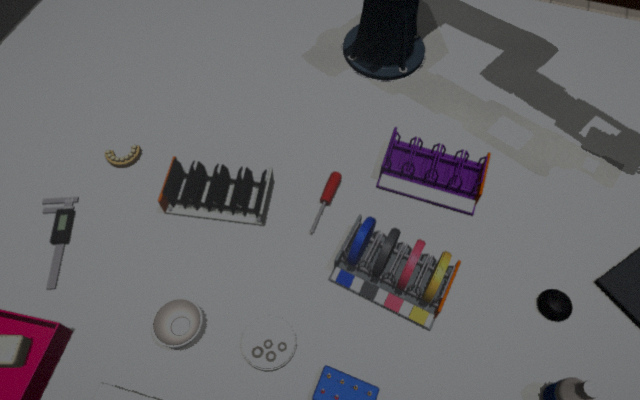

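View pics/side0.png

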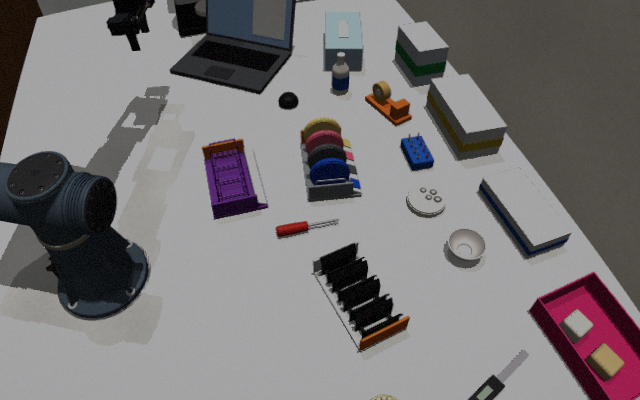

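The scene view shows the storage rack with tabs near (400,265), with discs blue, grey, pink, ivory from left to right and its orange end at (450,290). The magazine is near (217,190) with its orange end at (166,185). The purple rack at (435,170) is the decoy and stays untouched. I'll confirm this in enlarged crops and pick feature pixels from them.

```bash
python3 - <<'E'
import cv2,numpy as np
s=cv2.imread("pics/scene0.png");d=cv2.imread("pics/side0.png")
a=cv2.resize(s[205:335,320:470],None,fx=5,fy=4.6,interpolation=3) if 0 else cv2.resize(s[205:335,320:480],(800,650),interpolation=3)[:600]
# grid: two crops stacked: storage & magazine, 5x
def mk(im,x,y,w,h,f):
    c=cv2.resize(im[y:y+h,x:x+w],(w*f,h*f),interpolation=cv2.INTER_CUBIC)
    c=cv2.convertScaleAbs(c,alpha=1.3,beta=20)
    for k in range(-(-x//10)*10,x+w,10):
        cv2.line(c,((k-x)*f,0),((k-x)*f,6),(0,0,255),1)
        if k%20==0: cv2.putText(c,str(k),((k-x)*f,16),0,.35,(0,0,255),1)
    for k in range(-(-y//10)*10,y+h,10):
        cv2.line(c,(0,(k-y)*f),(6,(k-y)*f),(0,0,255),1)
        if k%20==0: cv2.putText(c,str(k),(8,(k-y)*f+4),0,.35,(0,0,255),1)
    return c
cv2.imwrite("pics/c1.png",mk(s,320,210,150,120,5))
cv2.imwrite("pics/c2.png",np.hstack([mk(s,150,145,130,90,3),mk(d,300,235,130,120,3)[:270]]) if 0 else mk(s,150,145,130,90,6))
cv2.imwrite("pics/c3.png",mk(d,295,110,125,245,1) if 0 else np.hstack([mk(d,295,110,75,100,5),mk(d,310,240,105,110,4)[:500] if 0 else np.vstack([mk(d,310,240,105,110,4),np.zeros((60,420,3),np.uint8)])]))
E
```

```text
(no output)
```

View pics/c1.png

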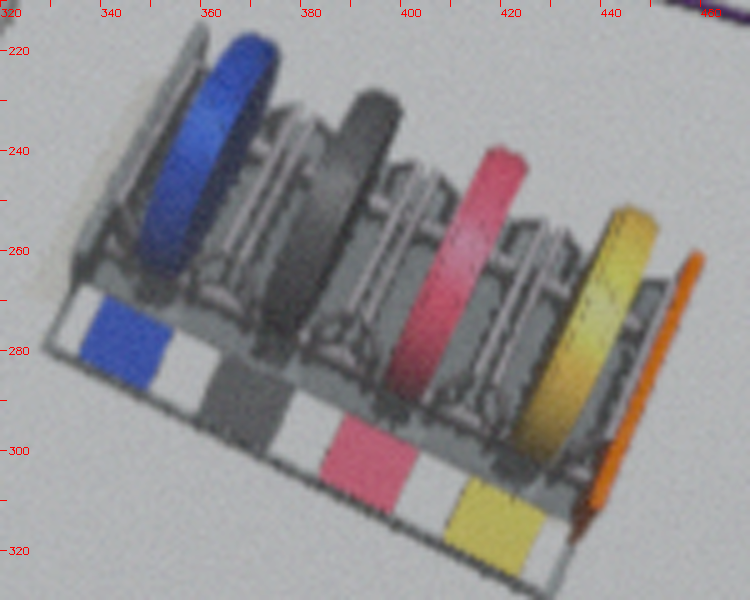

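View pics/c2.png

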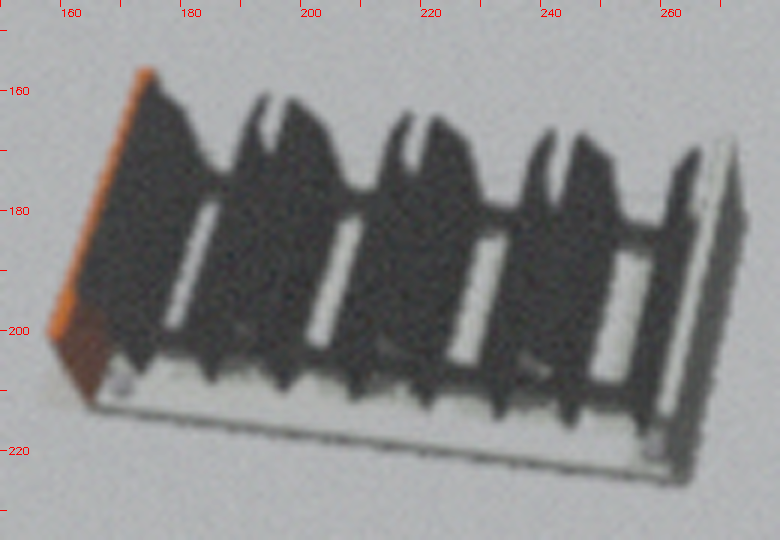

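View pics/c3.png

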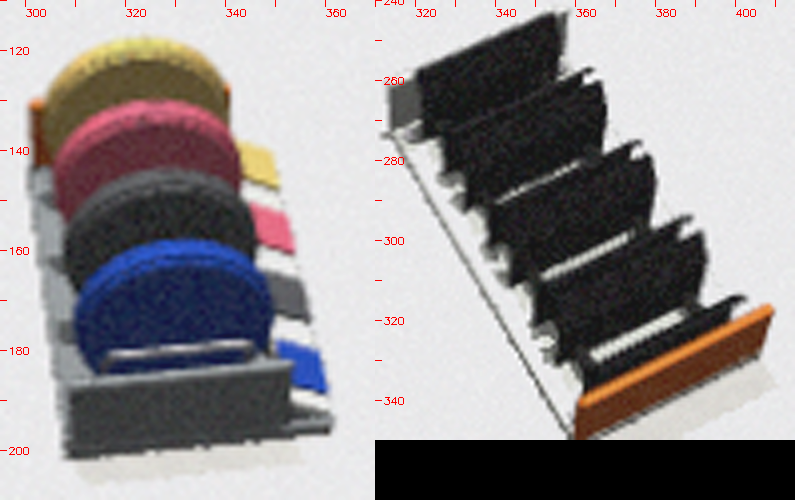

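Tabs and discs agree: from the orange end the order is ivory (tab 419,315), pink (394,303), grey (369,291), blue (345,278). The magazine's orange end is at (166,185), so ivory goes there first. I'll work out rough poses next.

```bash
cat > h.py <<'E'
import numpy as np,cv2
from workcell import monitor,get_image
def ray(d,uv,T=None):
    T=d["T"] if T is None else T
    n=cv2.undistortPoints(np.array(uv,float).reshape(-1,1,2),d["K"],d["dist_coeffs"]).reshape(-1,2)
    v=np.c_[n,np.ones(len(n))]@T[:3,:3].T
    return T[:3,3],v
def onz(d,uv,z,T=None):
    o,v=ray(d,uv,T); return o+v*((z-o[2])/v[:,2])[:,None]
def proj(d,P,T=None):
    T=d["T"] if T is None else T
    R=T[:3,:3].T
    return cv2.projectPoints(np.array(P,float),cv2.Rodrigues(R)[0],-R@T[:3,3],d["K"],d["dist_coeffs"])[0].reshape(-1,2)
def wrist():
    s=monitor.read_state(); d=get_image("wrist")
    W=np.eye(4);W[:3,:3]=s["eef_rot"];W[:3,3]=s["ee_pos"]
    d["T"]=W@d["tool_from_camera"]; return d,s
def mat(x,y,a):
    M=np.eye(4);c,s=np.cos(a),np.sin(a);M[:2,:2]=[[c,-s],[s,c]];M[:2,3]=x,y;return M
E
python3 - <<'E'
from h import *
np.set_printoptions(precision=4,suppress=True)
a=get_image("scene");b=get_image("side")
# tabs
uv=[(345.2,278.4),(369.2,291),(393.8,302.6),(419.2,314.8)]
for z in (0.01,0.02,.03):
    p=onz(a,uv,z);print(z,p[:,:2].tolist(),np.linalg.norm(p[3]-p[0]),np.degrees(np.arctan2(*(p[3]-p[0])[:2])))
# disc tops in side (rim top), approx z .112
print("discs side",onz(b,[(322,117.5),(324,130.5),(323.5,144),(325,158.5)],.112))
m=onz(a,[(165,212.5),(263.5,225.5)],0);print(m,np.linalg.norm(m[1]-m[0]))
m2=onz(b,[(313,273),(359,349)],0);print(m2,np.linalg.norm(m2[1]-m2[0]))
E
```

```text
0.01 [[0.6307493514091653, 0.08869004314016418], [0.6402966383256348, 0.13904610577551232], [0.6473399173038108, 0.18865017023138936], [0.6548151664783024, 0.23866664727699505]] 0.15189517847304299 9.116185242555158
0.02 [[0.6346043883156971, 0.08928996740265326], [0.6440443964321516, 0.13908020039233876], [0.6510085330818779, 0.1881268850860659], [0.6583997860626587, 0.23758134826476252]] 0.15018839699499842 9.116185242555167
0.03 [[0.6384594252222286, 0.08988989166514233], [0.6477921545386687, 0.1391142950091652], [0.654677148859945, 0.18760359994074244], [0.6619844056470148, 0.23649604925252996]] 0.14848161551695382 9.116185242555172
discs side [[0.5942 0.2493 0.112 ]
 [0.5848 0.1998 0.112 ]
 [0.5696 0.153  0.112 ]
 [0.5588 0.1042 0.112 ]]
[[ 0.6077 -0.3083  0.    ]
 [ 0.5707 -0.1043 -0.    ]] 0.20730432569561402
[[ 0.4629 -0.123   0.    ]
 [ 0.5025 -0.3204  0.    ]] 0.2013430377585543
```

Emit:
servo_tool(
  deltas=[
    [[0.2, 0, 0, -0.01, -6.9], [0.2, -0.0237, 0.0315, -0.002, 0], [0.2, -0.0237, 0.0315, -0.002, 0], [0.2, -0.0237, 0.0315, -0.002, 0], [0.2, -0.0237, 0.0315, -0.002, 0], [0.2, -0.0237, 0.0315, -0.002, 0], [0.2, -0.0237, 0.0315, -0.002, 0], [0.2, -0.0237, 0.0315, -0.002, 0], [0.2, -0.0237, 0.0315, -0.002, 0], [0.2, -0.0237, 0.0315, -0.002, 0], [0.2, -0.0237, 0.0315, -0.002, 0], [0.2, -0.0237, 0.0315, -0.002, 0]],
  ],
)

```text
t: 1.25
ee_pos: [0.4743, 0.2867, 0.2547]
eef_rot: [[0.159, 0.987, 0.0], [0.987, -0.159, 0.0], [0.0, 0.0, -1.0]]
ft_force: [-0.5, 1.3, 0.3]
grip_width: 0.035
```

Emit:
servo_tool(
  deltas=[
    [[0.2, -0.0237, 0.0315, -0.002, 0], [0.2, -0.0237, 0.0315, -0.002, 0], [0.2, -0.0237, 0.0315, -0.002, 0], [0.2, -0.0237, 0.0315, -0.002, 0], [0.2, 0, 0, 0, 0], [0.2, 0, 0, 0, 0], [0.2, 0, 0, 0, 0]],
  ],
)

```text
t: 1.83
ee_pos: [0.582, 0.1747, 0.2621]
eef_rot: [[0.159, 0.987, -0.002], [0.987, -0.159, 0.0], [0.0, -0.002, -1.0]]
ft_force: [0.2, 1.0, -0.3]
grip_width: 0.0349
```

```bash
python3 - <<'E'
from h import *
d,s=wrist(); print(s["t"],s["ee_pos"],s["eef_rot"],s["dq"],s["grip_width"])
import pickle;pickle.dump((d,s),open("w1.pkl","wb"))
cv2.imwrite("pics/w1.png",d["pixels"][:,:,::-1])
E
```

```text
1.8333 [0.58202593 0.17465466 0.26206384] [[ 1.59499471e-01  9.87196533e-01 -1.71008994e-03]
 [ 9.87198007e-01 -1.59499031e-01  3.91644375e-04]
 [ 1.13872281e-04 -1.75066445e-03 -9.99998461e-01]] [ 0.03046012 -0.01309961  0.01793168  0.00055434  0.00104354 -0.00030866] 0.03492011881285866
```

View pics/w1.png

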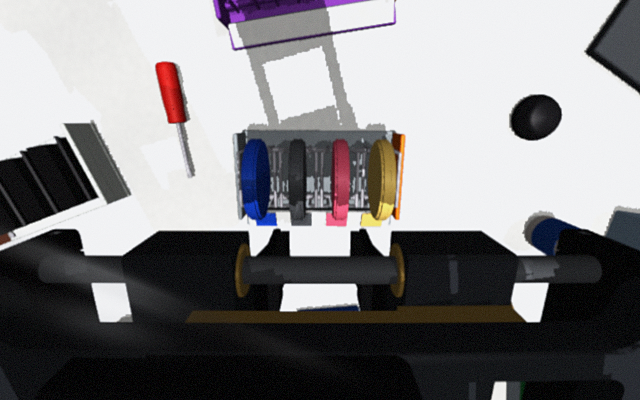

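```bash
cat > fit.py <<'E'
from h import *
import pickle
from scipy.optimize import minimize
np.set_printoptions(precision=4,suppress=True)
th=np.linspace(0,2*np.pi,60)
D=np.array([[.04925*np.cos(t),y,.063+.04925*np.sin(t)] for t in th for y in(-.008,.008)])
HSV={"ivory":((20,90,60),(35,255,255)),"pink":((165,80,60),(180,255,255)),"blue":((105,110,40),(125,255,255))}
S={"ivory":.075,"pink":.025,"grey":-.025,"blue":-.075}
def mask(im,c):
    h=cv2.cvtColor(im,cv2.COLOR_RGB2HSV);m=cv2.inRange(h,*map(np.array,HSV[c]))
    m=cv2.morphologyEx(m,cv2.MORPH_CLOSE,np.ones((3,3)))
    return m
def comp(m,near):
    n,l,st,ce=cv2.connectedComponentsWithStats(m)
    k=[i for i in range(1,n) if st[i,4]>60]
    i=min(k,key=lambda i:np.hypot(*(ce[i]-near)));return (l==i)
def hull(d,M,off):
    P=(D+[0,off,0]);P=P@M[:3,:3].T+M[:3,3]
    return cv2.convexHull(proj(d,P).astype(np.float32))
def iou(d,M,off,mk):
    r=np.zeros(mk.shape,np.uint8);cv2.fillConvexPoly(r,np.round(hull(d,M,off)*16).astype(np.int32),1,lineType=8,shift=4)
    r=r>0;return (r&mk).sum()/(r|mk).sum()
E
python3 - <<'E'
from fit import *
w,_=pickle.load(open("w1.pkl","rb"));a=get_image("scene")
# scene image now has arm in it: use the first picture
a["pixels"]=cv2.imread("pics/scene0.png")[:,:,::-1].copy()
M0=mat(.582,.174,np.radians(-9.1))
mk={}
for n,d in(("w",w),("s",a)):
    for c in HSV:
        near=hull(d,M0,S[c]).reshape(-1,2).mean(0)
        m=comp(mask(d["pixels"],c),near);mk[n,c]=m
        ys,xs=np.nonzero(m);print(n,c,near,xs.mean(),ys.mean(),m.sum(),iou(d,M0,S[c],m))
def f(p,views):
    M=mat(p[0],p[1],p[2]);return -sum(iou(w if n=="w" else a,M,S[c],mk[n,c]) for n in views for c in HSV)
for v in("w","s","ws"):
    r=minimize(f,[.582,.174,-.159],args=(v,),method="Nelder-Mead",options=dict(initial_simplex=[[.582,.174,-.159],[.59,.174,-.159],[.582,.182,-.159],[.582,.174,-.12]],xatol=1e-4,fatol=1e-4))
    print(v,r.x,np.degrees(r.x[2]),r.fun/3/len(v))
E
```

```text
w ivory [381.7823 179.0668] 380.46524822695034 183.32765957446807 2115 0.7846655791190864
w pink [340.5592 179.0809] 339.48506493506494 183.7077922077922 1540 0.7780963302752294
w blue [258.0596 179.163 ] 256.2790381125227 182.39292196007258 2204 0.8159183673469388
s ivory [437.1278 276.2943] 437.6846473029046 275.1369294605809 482 0.7109144542772862
s pink [411.0976 264.388 ] 411.0 262.8678414096916 454 0.7690972222222222
s blue [361.7168 241.0235] 360.5602968460111 239.30241187384044 539 0.6959370904325033
w [ 0.5852  0.1714 -0.1695] -9.711818333682743 -0.8524640168350759
s [ 0.5809  0.1723 -0.1405] -8.050097527410472 -0.7445824524227067
ws [ 0.5845  0.1717 -0.156 ] -8.93916780973248 -0.7910743216356115
```

```bash
python3 - <<'E'
from fit import *
w,_=pickle.load(open("w1.pkl","rb"))
M=mat(.5852,.1714,-.1695);im=w["pixels"][:,:,::-1].copy();f=4
c=cv2.resize(im[115:240,225:415],None,fx=f,fy=f,interpolation=2)
for k,o in S.items():
    h=(hull(w,M,o).reshape(-1,2)-[225,115]+.5)*f
    cv2.polylines(c,[h.astype(np.int32)],True,(0,255,0),1)
for z in(0,.01):
    q=proj(w,np.c_[np.array([[x,y,z] for x,y in((-.0675,-.105),(.0675,-.105),(.0675,.105),(-.0675,.105))]),np.ones(4)]@M.T[:,:3])
    cv2.polylines(c,[((q-[225,115]+.5)*f).astype(np.int32)],True,(255,0,255),1)
cv2.imwrite("pics/w1c.png",c)
E
```

```text
(no output)
```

View pics/w1c.png

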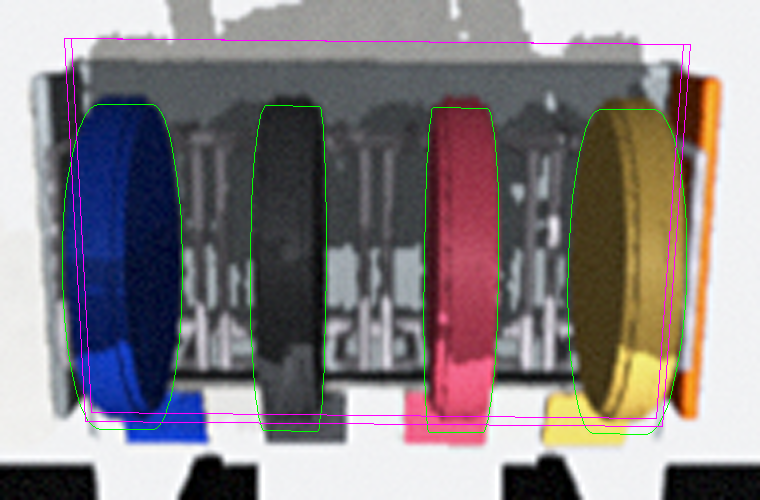

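The overlay matches sideways to within about 1 mm. In x the fit was biased by the tabs, and the true rack x is about 3.5 mm less. I'm moving over the ivory disc, then descending.

Emit:
servo_tool(
  deltas=[
    [[0.2, 0.036, 0, 0, 0], [0.2, 0.0357, 0, 0.01, 0], [0.2, 0, 0, 0.035, 0], [0.2, 0, 0, 0.035, 0], [0.2, 0, 0, 0.03, 0], [0.2, 0, 0, 0, 0], [0.2, 0, 0, 0, 0]],
  ],
)

```text
t: 2.52
ee_pos: [0.5919, 0.2464, 0.1513]
eef_rot: [[0.157, 0.988, -0.004], [0.988, -0.157, -0.001], [-0.002, -0.004, -1.0]]
ft_force: [-0.4, -0.2, -0.6]
grip_width: 0.0348
```

```bash
python3 - <<'E'
from fit import *
d,s=wrist();print(s["t"],s["ee_pos"],s["ft_force"])
M=mat(.5815,.1715,np.radians(-9.3))
im=d["pixels"][:,:,::-1].copy()
for o in S.values(): cv2.polylines(im,[hull(d,M,o).astype(np.int32)],True,(0,255,0),1)
t=proj(d,[s["ee_pos"]+s["eef_rot"]@[x,0,0] for x in(-.0175,0,.0175)]);print(t)
for p in t: cv2.circle(im,tuple(p.astype(int)),2,(255,255,0),-1)
cv2.imwrite("pics/w2.png",cv2.resize(im[60:360,120:520],None,fx=2,fy=2))
E
```

```text
2.5167 [0.5919 0.2464 0.1513] [-0.3819 -0.1626 -0.6118]
[[291.5301 243.5177]
 [321.5114 243.5425]
 [351.4901 243.5495]]
```

View pics/w2.png

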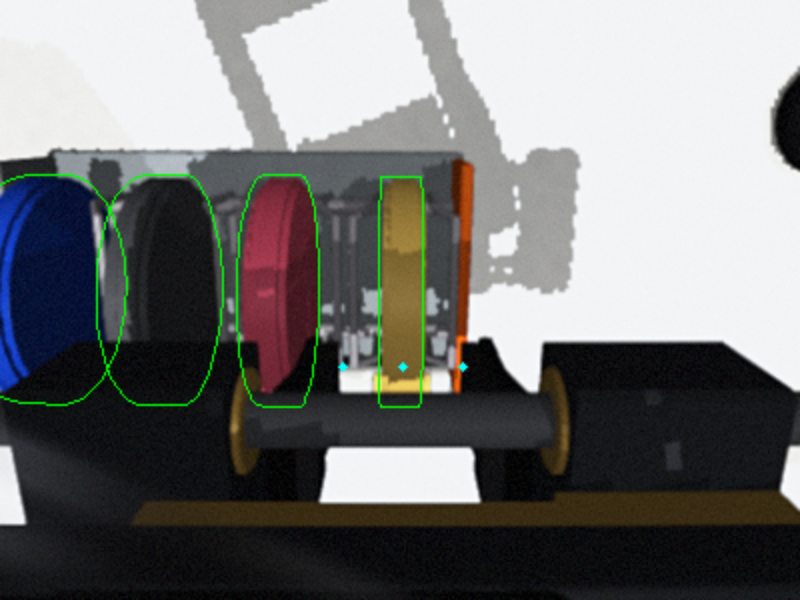

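Emit:
servo_tool(
  deltas=[
    [[0.2, 0, 0, 0.025, 0], [0.2, 0, 0, 0.025, 0], [0.2, 0, 0, 0.0135, 0], [0.2, 0, 0, 0, 0], [0.2, 0, 0, 0, 0], [1, 0, 0, 0, 0], [1, 0, 0, 0, 0], [1, 0, 0, 0, 0], [1, 0, 0, 0, 0], [1, 0, 0, 0, 0]],
  ],
)

```text
t: 3.4
ee_pos: [0.5949, 0.246, 0.0903]
eef_rot: [[0.159, 0.987, 0.003], [0.987, -0.159, 0.001], [0.002, 0.002, -1.0]]
ft_force: [-0.5, 0.3, 4.4]
grip_width: 0.0159
```

Emit:
servo_tool(
  deltas=[
    [[1, 0, 0, -0.015, 0], [1, 0, 0, -0.035, 0], [1, 0, 0, -0.035, 0], [1, 0, 0, -0.035, 0], [1, 0, 0, -0.02, -6.6], [1, 0, 0, 0, -6.6], [1, 0, 0, 0, -6.6], [1, -0.0369, -0.0102, 0, 0], [1, -0.0369, -0.0102, 0, 0], [1, -0.0369, -0.0102, 0, 0], [1, -0.0369, -0.0102, 0, 0], [1, -0.0369, -0.0102, 0, 0]],
  ],
)

```text
t: 4.4
ee_pos: [0.5765, 0.0533, 0.2279]
eef_rot: [[-0.186, 0.983, -0.003], [0.983, 0.186, 0.0], [0.001, -0.003, -1.0]]
ft_force: [-0.2, -0.3, -4.4]
grip_width: 0.0157
```

Emit:
servo_tool(
  deltas=[
    [[1, -0.0369, -0.0102, 0, 0], [1, -0.0369, -0.0102, 0, 0], [1, -0.0369, -0.0102, 0, 0], [1, -0.0369, -0.0102, 0, 0], [1, -0.0369, -0.0102, 0, 0], [1, -0.0369, -0.0102, 0, 0], [1, -0.0369, -0.0102, 0, 0], [1, -0.0369, -0.0102, 0, 0], [1, -0.0369, -0.0102, 0, 0], [1, 0, 0, 0, 0], [1, 0, 0, 0, 0], [1, 0, 0, 0, 0]],
  ],
)

```text
t: 5.4
ee_pos: [0.5481, -0.2879, 0.2277]
eef_rot: [[-0.184, 0.983, -0.003], [0.983, 0.184, 0.003], [0.003, -0.002, -1.0]]
ft_force: [-0.1, 0.5, -3.7]
grip_width: 0.0161
```

```bash
cat > mag.py <<'E'
from fit import *
import sys
def draw(d,s,M,out,box,f,extra=()):
    x0,y0,x1,y1=box
    im=cv2.resize(d["pixels"][y0:y1,x0:x1,::-1].copy(),None,fx=f,fy=f,interpolation=2)
    im=cv2.convertScaleAbs(im,alpha=1.2,beta=25)
    def pl(P,col,cl=True):
        P=np.c_[np.array(P),np.ones(len(P))]@M.T[:,:3]
        cv2.polylines(im,[((proj(d,P)-[x0,y0]+.5)*f).astype(np.int32)],cl,col,1)
    pl([(-.055,-.105,0),(.055,-.105,0),(.055,.105,0),(-.055,.105,0)],(255,0,255))
    for y in(-.075,-.025,.025,.075): pl([(-.04,y,.065),(.04,y,.065)],(0,255,0),False)
    for y in(-.075,-.025,.025,.075):
        for e in(-.019,.019): pl([(-.02,y+e,.065),(.02,y+e,.065)],(255,255,0),False)
    cv2.imwrite(out,im)
E
python3 - <<'E'
from mag import *
d,s=wrist();print(s["t"],s["ee_pos"],s["eef_rot"],s["ft_force"],s["grip_width"])
pickle.dump((d,s),open("w3.pkl","wb"))
draw(d,s,mat(.536,-.214,np.radians(10.7)),"pics/w3.png",(240,60,560,290),2.5)
E
```

```text
5.4 [ 0.5481 -0.2879  0.2277] [[-0.184   0.9829 -0.0028]
 [ 0.9829  0.184   0.003 ]
 [ 0.0034 -0.0022 -1.    ]] [-0.076   0.4645 -3.7275] 0.016065683140035
```

View pics/w3.png

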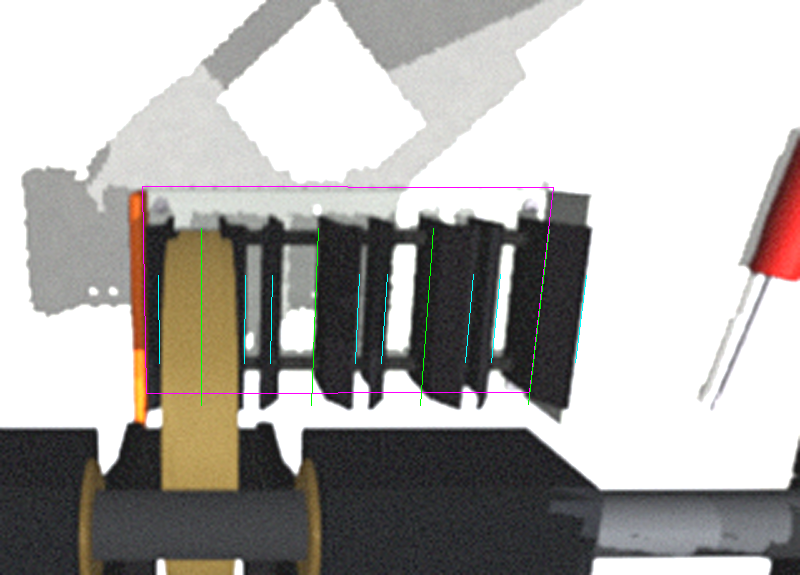

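Overlay on the magazine (orange at (135,300), slot lines at 201, 315, 427 and 540) fits to about 1 mm. The held ivory disc is centred at 200 over slot 1, so I'm lowering it.

Emit:
servo_tool(
  deltas=[
    [[1, 0, 0, 0.035, 0], [1, 0, 0, 0.035, 0], [1, 0, 0, 0.03, 0], [1, 0, 0, 0.015, 0], [1, 0, 0, 0.01, 0], [1, 0, 0, 0.006, 0], [1, 0, 0, 0.002, 0], [1, 0, 0, 0.002, 0], [1, 0, 0, 0, 0], [1, 0, 0, 0, 0]],
  ],
)

```text
t: 6.28
ee_pos: [0.55, -0.2888, 0.0952]
eef_rot: [[-0.185, 0.983, 0.002], [0.983, 0.185, -0.001], [-0.001, 0.001, -1.0]]
ft_force: [0.7, -0.2, -4.0]
grip_width: 0.0156
```

Emit:
servo_tool(
  deltas=[
    [[1, 0, 0, 0.002, 0], [1, 0, 0, 0.0015, 0], [1, 0, 0, 0.0015, 0], [1, 0, 0, 0, 0], [1, 0, 0, 0, 0]],
  ],
)

```text
t: 6.7
ee_pos: [0.552, -0.2897, 0.0907]
eef_rot: [[-0.184, 0.983, 0.006], [0.983, 0.184, -0.003], [-0.004, 0.006, -1.0]]
ft_force: [4.7, 1.4, 2.2]
grip_width: 0.016
```

Emit:
servo_tool(
  deltas=[
    [[1, 0, 0.002, 0.0005, 0], [1, 0, 0.001, 0.0005, 0], [1, 0, 0, 0, 0], [1, 0, 0, 0, 0]],
  ],
)

```text
t: 7.03
ee_pos: [0.5529, -0.2895, 0.0903]
eef_rot: [[-0.186, 0.983, 0.002], [0.983, 0.186, -0.003], [-0.003, 0.001, -1.0]]
ft_force: [-0.5, -0.5, 9.8]
grip_width: 0.0157
```

Contact is settled: lateral force is near zero, z matches the storage height, and about 10 N is taken by the bars. Releasing and going to pink.

Emit:
servo_tool(
  deltas=[
    [[0.2, 0, 0, 0, 0], [0.2, 0, 0, 0, 0], [0.2, 0, 0, 0, 0], [0.2, 0, 0, -0.01, 0], [0.2, 0, 0, -0.03, 0], [0.2, 0, 0, -0.03, 0], [0.2, 0.0363, 0.0095, -0.01, 0], [0.2, 0.0363, 0.0095, -0.01, 0], [0.2, 0.0363, 0.0095, -0.01, 0], [0.2, 0.0363, 0.0095, 0, 0], [0.2, 0.0363, 0.0095, 0, 0], [0.2, 0.0363, 0.0095, 0, 0]],
  ],
)

```text
t: 8.03
ee_pos: [0.5677, -0.0618, 0.1888]
eef_rot: [[-0.185, 0.983, 0.0], [0.983, 0.185, -0.0], [-0.0, 0.0, -1.0]]
ft_force: [0.6, -0.5, 0.5]
grip_width: 0.035
```

Emit:
servo_tool(
  deltas=[
    [[0.2, 0.0363, 0.0095, 0, 0], [0.2, 0.0363, 0.0095, 0, 0], [0.2, 0.0363, 0.0095, 0, 0], [0.2, 0.0363, 0.0095, 0, 0], [0.2, 0.0363, 0.0095, 0, 0], [0.2, 0.0363, 0.0095, 0, 0], [0.2, 0.0363, 0.0095, 0, 0], [0.2, 0, 0, 0, 6.6], [0.2, 0, 0, 0, 6.6], [0.2, 0, 0, 0, 6.6], [0.2, 0, 0, 0, 0], [0.2, 0, 0, 0, 0]],
  ],
)

```text
t: 9.03
ee_pos: [0.586, 0.1986, 0.1882]
eef_rot: [[0.155, 0.988, -0.0], [0.988, -0.155, -0.0], [-0.0, -0.0, -1.0]]
ft_force: [0.2, -0.4, 0.0]
grip_width: 0.0349
```

```bash
python3 - <<'E'
from fit import *
d,s=wrist();print(s["t"],s["ee_pos"],s["eef_rot"])
M=mat(.5815,.1715,np.radians(-9.3))
im=d["pixels"][:,:,::-1].copy()
for o in (.025,-.025,-.075): cv2.polylines(im,[hull(d,M,o).astype(np.int32)],True,(0,255,0),1)
t=proj(d,[s["ee_pos"]])[0];cv2.circle(im,tuple(t.astype(int)),2,(255,255,0),-1)
q=cv2.resize(get_image("side")["pixels"][220:370,290:430,::-1],(400,430))
im=cv2.resize(im[80:295,220:420],None,fx=2,fy=2)
cv2.imwrite("pics/w4.png",np.hstack([im,q]))
E
```

```text
9.0333 [0.586  0.1986 0.1882] [[ 0.1555  0.9878 -0.0005]
 [ 0.9878 -0.1555 -0.0003]
 [-0.0004 -0.0004 -1.    ]]
```

View pics/w4.png

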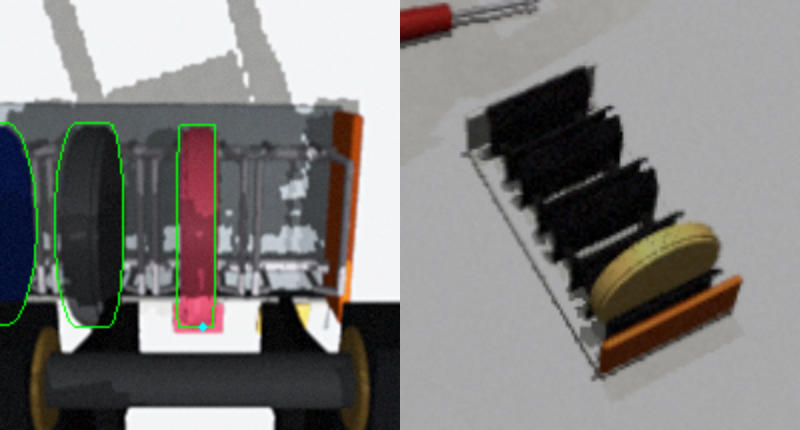

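Ivory stands in the slot next to the magazine's orange plate (side crop at (655,270)). Over pink, the TCP (203) is about 2 mm right of the disc centre (197), so I correct by −2 mm in tool x.

Emit:
servo_tool(
  deltas=[
    [[0.2, -0.002, 0.001, 0.025, 0.2], [0.2, 0, 0, 0.035, 0], [0.2, 0, 0, 0.025, 0], [0.2, 0, 0, 0.0145, 0], [0.2, 0, 0, 0, 0], [0.2, 0, 0, 0, 0], [1, 0, 0, 0, 0], [1, 0, 0, 0, 0], [1, 0, 0, 0, 0], [1, 0, 0, 0, 0], [1, 0, 0, 0, 0]],
  ],
)

```text
t: 10.05
ee_pos: [0.5877, 0.1963, 0.0897]
eef_rot: [[0.162, 0.987, 0.002], [0.987, -0.162, -0.0], [-0.0, 0.002, -1.0]]
ft_force: [-0.2, 0.1, 3.4]
grip_width: 0.0153
```

Emit:
servo_tool(
  deltas=[
    [[1, 0, 0, -0.015, 0], [1, 0, 0, -0.035, 0], [1, 0, 0, -0.035, 0], [1, 0, 0, -0.035, 0], [1, 0, 0, -0.02, -6.7], [1, 0, 0, 0, -6.7], [1, 0, 0, 0, -6.6], [1, -0.0383, -0.0112, 0, 0], [1, -0.0383, -0.0112, 0, 0], [1, -0.0383, -0.0112, 0, 0], [1, -0.0383, -0.0112, 0, 0], [1, -0.0383, -0.0112, 0, 0]],
  ],
)

```text
t: 11.05
ee_pos: [0.5665, -0.0035, 0.2285]
eef_rot: [[-0.186, 0.983, -0.0], [0.983, 0.186, 0.0], [0.0, -0.0, -1.0]]
ft_force: [1.3, -0.8, -1.3]
grip_width: 0.0157
```

Emit:
servo_tool(
  deltas=[
    [[1, -0.0383, -0.0112, 0, 0], [1, -0.0383, -0.0112, 0, 0], [1, -0.0383, -0.0112, 0, 0], [1, -0.0383, -0.0112, 0, 0], [1, -0.0383, -0.0112, 0, 0], [1, -0.0383, -0.0112, 0, 0], [1, 0, 0, 0, 0], [1, 0, 0, 0, 0], [1, 0, 0, 0, 0]],
  ],
)

```text
t: 11.8
ee_pos: [0.5432, -0.2399, 0.2281]
eef_rot: [[-0.184, 0.983, -0.001], [0.983, 0.184, 0.002], [0.002, -0.001, -1.0]]
ft_force: [0.1, 1.0, -1.9]
grip_width: 0.0157
```

```bash
python3 - <<'E'
from mag import *
d,s=wrist();print(s["t"],s["ee_pos"],s["eef_rot"][:,0],s["grip_width"])
draw(d,s,mat(.538,-.2155,np.radians(10.7)),"pics/w5.png",(200,60,500,260),2.5)
E
```

```text
11.8 [ 0.5432 -0.2399  0.2281] [-0.1841  0.9829  0.0019] 0.015697609313222494
```

View pics/w5.png

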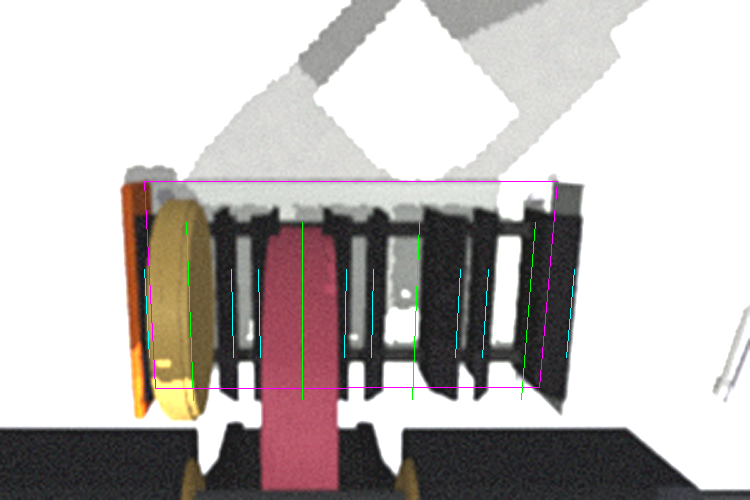

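Pink (centre 301) hangs centred over slot 2 (303), and ivory stands at (180,300). Lowering it.

Emit:
servo_tool(
  deltas=[
    [[1, 0, 0.001, 0.035, 0], [1, 0, 0, 0.035, 0], [1, 0, 0, 0.03, 0], [1, 0, 0, 0.015, 0], [1, 0, 0, 0.01, 0], [1, 0, 0, 0.007, 0], [1, 0, 0, 0.002, 0], [1, 0, 0, 0.0015, 0], [1, 0, 0, 0.0015, 0], [1, 0, 0, 0, 0], [1, 0, 0, 0, 0]],
  ],
)

```text
t: 12.77
ee_pos: [0.5454, -0.2405, 0.0925]
eef_rot: [[-0.185, 0.983, 0.001], [0.983, 0.185, -0.001], [-0.001, 0.001, -1.0]]
ft_force: [-0.7, -0.4, -2.2]
grip_width: 0.0162
```

Emit:
servo_tool(
  deltas=[
    [[1, 0, 0, 0.0015, 0], [1, 0, 0, 0.001, 0], [1, 0, 0, 0.001, 0], [1, 0, 0, 0, 0], [1, 0, 0, 0, 0]],
  ],
)

```text
t: 13.18
ee_pos: [0.5453, -0.2408, 0.0903]
eef_rot: [[-0.185, 0.983, 0.002], [0.983, 0.185, -0.001], [-0.002, 0.001, -1.0]]
ft_force: [-2.9, 1.0, 9.0]
grip_width: 0.0157
```

Emit:
servo_tool(
  deltas=[
    [[1, 0, -0.001, 0.0005, 0], [1, 0, 0, 0, 0], [1, 0, 0, 0, 0]],
  ],
)

```text
t: 13.43
ee_pos: [0.5444, -0.2412, 0.0895]
eef_rot: [[-0.185, 0.983, 0.002], [0.983, 0.185, -0.002], [-0.002, 0.001, -1.0]]
ft_force: [-0.4, 0.4, 7.3]
grip_width: 0.0152
```

Emit:
servo_tool(
  deltas=[
    [[0.2, 0, 0, 0, 0], [0.2, 0, 0, 0, 0], [0.2, 0, 0, 0, 0], [0.2, 0, 0, -0.01, 0], [0.2, 0, 0, -0.03, 0], [0.2, 0, 0, -0.03, 0], [0.2, 0.0374, 0.0106, -0.01, 0], [0.2, 0.0374, 0.0106, -0.01, 0], [0.2, 0.0374, 0.0106, -0.01, 0], [0.2, 0.0374, 0.0106, 0, 0], [0.2, 0.0374, 0.0106, 0, 0], [0.2, 0.0374, 0.0106, 0, 0]],
  ],
)

```text
t: 14.43
ee_pos: [0.5649, -0.0064, 0.1886]
eef_rot: [[-0.185, 0.983, 0.001], [0.983, 0.185, -0.0], [-0.0, 0.001, -1.0]]
ft_force: [0.5, -0.0, -1.0]
grip_width: 0.0349
```

Emit:
servo_tool(
  deltas=[
    [[0.2, 0.0374, 0.0106, 0, 0], [0.2, 0.0374, 0.0106, 0, 0], [0.2, 0.0374, 0.0106, 0, 0], [0.2, 0.0374, 0.0106, 0, 0], [0.2, 0, 0, 0, 6.7], [0.2, 0, 0, 0, 6.7], [0.2, 0, 0, 0, 6.5], [0.2, 0, 0, 0, 0], [0.2, 0, 0, 0, 0]],
  ],
)

```text
t: 15.18
ee_pos: [0.5788, 0.1468, 0.1879]
eef_rot: [[0.157, 0.988, 0.0], [0.988, -0.157, -0.0], [0.0, 0.0, -1.0]]
ft_force: [0.3, 0.5, -0.7]
grip_width: 0.0346
```

```bash
python3 - <<'E'
from fit import *
d,s=wrist();print(s["t"],s["ee_pos"],s["eef_rot"][:,0],s["grip_width"])
M=mat(.5815,.1715,np.radians(-9.3))
im=d["pixels"][:,:,::-1].copy()
for o in (-.025,-.075): cv2.polylines(im,[hull(d,M,o).astype(np.int32)],True,(0,255,0),1)
t=proj(d,[s["ee_pos"]])[0];cv2.circle(im,tuple(t.astype(int)),2,(255,255,0),-1)
q=cv2.resize(get_image("side")["pixels"][220:370,290:430,::-1],(400,430))
im=cv2.resize(im[80:295,220:420],None,fx=2,fy=2)
cv2.imwrite("pics/w6.png",np.hstack([cv2.convertScaleAbs(im,alpha=1.3,beta=25),q]))
E
```

```text
15.1833 [0.5788 0.1468 0.1879] [0.1574 0.9875 0.    ] 0.03461645412800986
```

View pics/w6.png

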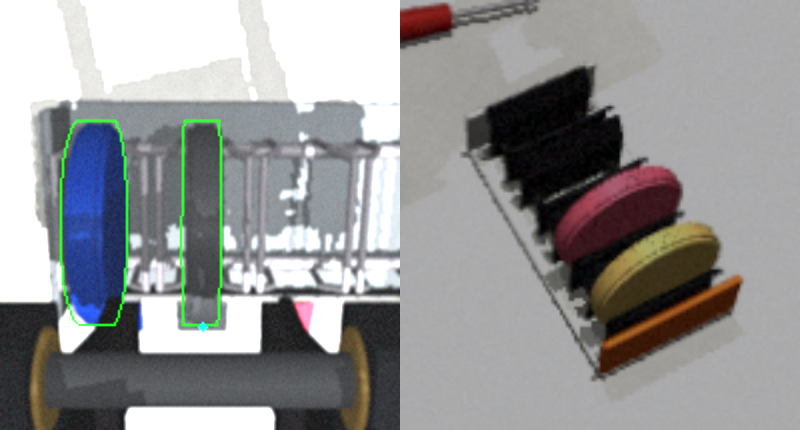

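Ivory and pink sit level in slots 1 and 2. The TCP (202) is over the grey disc centre (202). Descending and gripping.

Emit:
servo_tool(
  deltas=[
    [[0.2, 0, 0, 0.025, 0], [0.2, 0, 0, 0.035, 0], [0.2, 0, 0, 0.025, 0], [0.2, 0, 0, 0.0145, 0], [0.2, 0, 0, 0, 0], [0.2, 0, 0, 0, 0], [1, 0, 0, 0, 0], [1, 0, 0, 0, 0], [1, 0, 0, 0, 0], [1, 0, 0, 0, 0], [1, 0, 0, 0, 0]],
  ],
)

```text
t: 16.2
ee_pos: [0.5797, 0.147, 0.0892]
eef_rot: [[0.16, 0.987, 0.003], [0.987, -0.16, 0.0], [0.001, 0.002, -1.0]]
ft_force: [-0.3, 0.3, 3.0]
grip_width: 0.0158
```

Emit:
servo_tool(
  deltas=[
    [[1, 0, 0, -0.015, 0], [1, 0, 0, -0.035, 0], [1, 0, 0, -0.035, 0], [1, 0, 0, -0.035, 0], [1, 0, 0, -0.02, -6.6], [1, 0, 0, 0, -6.6], [1, 0, 0, 0, -6.6], [1, -0.0361, -0.0117, 0, 0], [1, -0.0361, -0.0117, 0, 0], [1, -0.0361, -0.0117, 0, 0], [1, -0.0361, -0.0117, 0, 0], [1, -0.0361, -0.0117, 0, 0]],
  ],
)

```text
t: 17.2
ee_pos: [0.5529, -0.0426, 0.2273]
eef_rot: [[-0.184, 0.983, -0.002], [0.983, 0.184, 0.0], [0.001, -0.002, -1.0]]
ft_force: [0.7, -0.8, -4.9]
grip_width: 0.0162
```

Emit:
servo_tool(
  deltas=[
    [[1, -0.0361, -0.0117, 0, 0], [1, -0.0361, -0.0117, 0, 0], [1, -0.0361, -0.0117, 0, 0], [1, -0.0361, -0.0117, 0, 0], [1, 0, 0, 0, 0], [1, 0, 0, 0, 0], [1, 0, 0, 0, 0]],
  ],
)

```text
t: 17.78
ee_pos: [0.5338, -0.1914, 0.2272]
eef_rot: [[-0.182, 0.983, -0.002], [0.983, 0.182, 0.002], [0.002, -0.002, -1.0]]
ft_force: [-0.3, 0.3, -4.0]
grip_width: 0.0158
```

Emit:
servo_tool(
  deltas=[
    [[1, 0, 0.0005, 0.035, 0], [1, 0, 0, 0.035, 0], [1, 0, 0, 0.03, 0], [1, 0, 0, 0.015, 0], [1, 0, 0, 0.01, 0], [1, 0, 0, 0.006, 0], [1, 0, 0, 0.002, 0], [1, 0, 0, 0.001, 0], [1, 0, 0, 0, 0], [1, 0, 0, 0, 0]],
  ],
)

```text
t: 18.62
ee_pos: [0.5361, -0.1919, 0.0952]
eef_rot: [[-0.183, 0.983, 0.002], [0.983, 0.183, -0.001], [-0.001, 0.002, -1.0]]
ft_force: [-0.2, 0.9, -5.2]
grip_width: 0.0158
```

Emit:
servo_tool(
  deltas=[
    [[1, 0, 0, 0.002, 0], [1, 0, 0, 0.002, 0], [1, 0, 0, 0.001, 0], [1, 0, 0, 0.001, 0], [1, 0, 0, 0, 0], [1, 0, 0, 0, 0]],
  ],
)

```text
t: 19.12
ee_pos: [0.5356, -0.1921, 0.0894]
eef_rot: [[-0.183, 0.983, 0.001], [0.983, 0.183, -0.001], [-0.001, 0.001, -1.0]]
ft_force: [-2.5, 0.1, 5.4]
grip_width: 0.0157
```

Emit:
servo_tool(
  deltas=[
    [[1, 0, -0.001, 0.0005, 0], [1, 0, 0, 0, 0], [1, 0, 0, 0, 0]],
  ],
)

```text
t: 19.37
ee_pos: [0.5355, -0.1922, 0.0894]
eef_rot: [[-0.183, 0.983, 0.003], [0.983, 0.183, -0.001], [-0.001, 0.003, -1.0]]
ft_force: [-0.6, 2.4, 6.8]
grip_width: 0.0158
```

Emit:
servo_tool(
  deltas=[
    [[0.2, 0, 0, 0, 0], [0.2, 0, 0, 0, 0], [0.2, 0, 0, 0, 0], [0.2, 0, 0, -0.01, 0], [0.2, 0, 0, -0.03, 0], [0.2, 0, 0, -0.03, 0], [0.2, 0.0348, 0.011, -0.01, 0], [0.2, 0.0348, 0.011, -0.01, 0], [0.2, 0.0348, 0.011, -0.01, 0], [0.2, 0.0348, 0.011, 0, 0], [0.2, 0.0348, 0.011, 0, 0], [0.2, 0.0348, 0.011, 0, 0]],
  ],
)

```text
t: 20.37
ee_pos: [0.5613, 0.0268, 0.1887]
eef_rot: [[-0.183, 0.983, 0.002], [0.983, 0.183, -0.0], [-0.001, 0.001, -1.0]]
ft_force: [0.5, 0.2, 0.2]
grip_width: 0.035
```

Emit:
servo_tool(
  deltas=[
    [[0.2, 0.0348, 0.011, 0, 0], [0.2, 0.0348, 0.011, 0, 0], [0.2, 0, 0, 0, 6.6], [0.2, 0, 0, 0, 6.6], [0.2, 0, 0, 0, 6.5], [0.2, 0, 0, 0, 0], [0.2, 0, 0, 0, 0]],
  ],
)

```text
t: 20.95
ee_pos: [0.57, 0.0978, 0.188]
eef_rot: [[0.156, 0.988, 0.001], [0.988, -0.156, -0.0], [-0.0, 0.001, -1.0]]
ft_force: [1.1, 0.4, -0.1]
grip_width: 0.0349
```

```bash
python3 - <<'E'
from fit import *
d,s=wrist();print(s["t"],s["ee_pos"],s["eef_rot"][:,0],s["grip_width"])
M=mat(.5815,.1715,np.radians(-9.3))
im=d["pixels"][:,:,::-1].copy()
for o in (-.075,): cv2.polylines(im,[hull(d,M,o).astype(np.int32)],True,(0,255,0),1)
t=proj(d,[s["ee_pos"]])[0];cv2.circle(im,tuple(t.astype(int)),2,(255,255,0),-1)
q=cv2.resize(get_image("side")["pixels"][220:370,290:430,::-1],(400,430))
im=cv2.resize(im[80:295,220:420],None,fx=2,fy=2)
cv2.imwrite("pics/w7.png",np.hstack([cv2.convertScaleAbs(im,alpha=1.3,beta=25),q]))
E
```

```text
20.95 [0.57   0.0978 0.188 ] [ 0.1557  0.9878 -0.0001] 0.03489620215886279
```

View pics/w7.png

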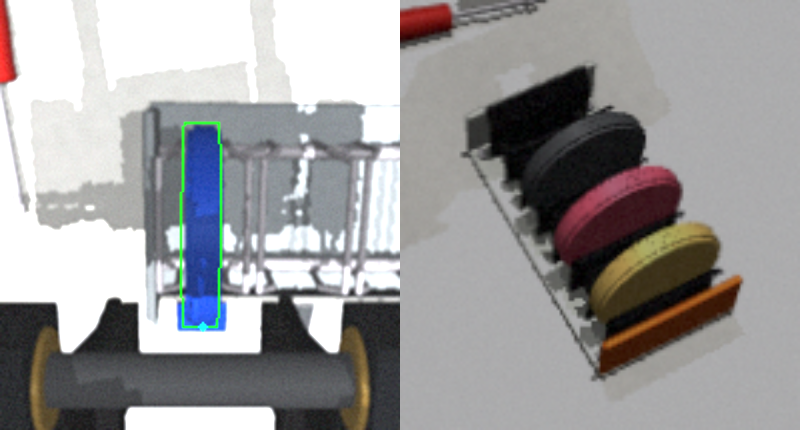

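Grey is seated in slot 3. The TCP (202) is over the blue disc (203). Gripping.

Emit:
servo_tool(
  deltas=[
    [[0.2, 0, 0.0005, 0.025, 0.2], [0.2, 0, 0, 0.035, 0], [0.2, 0, 0, 0.025, 0], [0.2, 0, 0, 0.0145, 0], [0.2, 0, 0, 0, 0], [0.2, 0, 0, 0, 0], [1, 0, 0, 0, 0], [1, 0, 0, 0, 0], [1, 0, 0, 0, 0], [1, 0, 0, 0, 0], [1, 0, 0, 0, 0]],
  ],
)

```text
t: 21.97
ee_pos: [0.5711, 0.0975, 0.0892]
eef_rot: [[0.162, 0.987, 0.002], [0.987, -0.162, -0.0], [-0.0, 0.002, -1.0]]
ft_force: [-0.0, -0.7, 3.9]
grip_width: 0.0157
```

Emit:
servo_tool(
  deltas=[
    [[1, 0, 0, -0.015, 0], [1, 0, 0, -0.035, 0], [1, 0, 0, -0.035, 0], [1, 0, 0, -0.035, 0], [1, 0, 0, -0.02, -6.7], [1, 0, 0, 0, -6.6], [1, 0, 0, 0, -6.6], [1, -0.0326, -0.0125, 0, 0], [1, -0.0326, -0.0125, 0, 0], [1, -0.0326, -0.0125, 0, 0], [1, -0.0326, -0.0125, 0, 0], [1, -0.0326, -0.0125, 0, 0]],
  ],
)

```text
t: 22.97
ee_pos: [0.5379, -0.0751, 0.2281]
eef_rot: [[-0.184, 0.983, -0.0], [0.983, 0.184, 0.0], [0.0, -0.0, -1.0]]
ft_force: [0.1, 0.0, -1.5]
grip_width: 0.016
```

Emit:
servo_tool(
  deltas=[
    [[1, -0.0326, -0.0125, 0, 0], [1, -0.0326, -0.0125, 0, 0], [1, 0, 0, 0, 0], [1, 0, 0, 0, 0], [1, 0, 0, 0, 0]],
  ],
)

```text
t: 23.38
ee_pos: [0.5257, -0.1422, 0.2279]
eef_rot: [[-0.183, 0.983, -0.001], [0.983, 0.183, 0.001], [0.001, -0.001, -1.0]]
ft_force: [0.6, 0.2, -1.2]
grip_width: 0.0156
```

Emit:
servo_tool(
  deltas=[
    [[1, -0.0005, 0, 0.035, 0], [1, 0, 0, 0.035, 0], [1, 0, 0, 0.03, 0], [1, 0, 0, 0.015, 0], [1, 0, 0, 0.01, 0], [1, 0, 0, 0.007, 0], [1, 0, 0, 0.002, 0], [1, 0, 0, 0.001, 0], [1, 0, 0, 0, 0], [1, 0, 0, 0, 0]],
  ],
)

```text
t: 24.22
ee_pos: [0.527, -0.1432, 0.0941]
eef_rot: [[-0.183, 0.983, 0.002], [0.983, 0.183, -0.001], [-0.001, 0.002, -1.0]]
ft_force: [-0.4, 0.4, -0.8]
grip_width: 0.016
```

Emit:
servo_tool(
  deltas=[
    [[1, 0, 0, 0.0015, 0], [1, 0, 0, 0.001, 0], [1, 0, 0, 0.001, 0], [1, 0, 0, 0, 0], [1, 0, 0, 0, 0]],
  ],
)

```text
t: 24.63
ee_pos: [0.5264, -0.1433, 0.0898]
eef_rot: [[-0.183, 0.983, 0.0], [0.983, 0.183, -0.0], [-0.0, 0.0, -1.0]]
ft_force: [-0.7, 0.5, 0.3]
grip_width: 0.0156
```

Emit:
servo_tool(
  deltas=[
    [[1, 0, 0, 0.001, 0], [1, 0, 0, 0.0005, 0], [1, 0, 0, 0, 0], [1, 0, 0, 0, 0]],
  ],
)

```text
t: 24.97
ee_pos: [0.5263, -0.1434, 0.0893]
eef_rot: [[-0.183, 0.983, 0.0], [0.983, 0.183, -0.001], [-0.001, 0.0, -1.0]]
ft_force: [-2.6, 0.9, 8.3]
grip_width: 0.0155
```

Emit:
servo_tool(
  deltas=[
    [[1, 0, -0.001, 0, 0], [1, 0, 0, 0, 0], [0.2, 0, 0, 0, 0], [0.2, 0, 0, 0, 0], [0.2, 0, 0, 0, 0], [0.2, 0, 0, -0.01, 0], [0.2, 0, 0, -0.03, 0], [0.2, 0, 0, -0.03, 0], [0.2, 0, 0, -0.03, 0], [0.2, 0.02, -0.02, -0.02, 0], [0.2, 0.02, -0.02, -0.02, 0], [0.2, 0.02, -0.02, 0, 0]],
  ],
)

```text
t: 25.97
ee_pos: [0.457, -0.0962, 0.232]
eef_rot: [[-0.183, 0.983, 0.008], [0.983, 0.183, -0.004], [-0.005, 0.007, -1.0]]
ft_force: [0.4, 0.5, 0.4]
grip_width: 0.0349
```

Emit:
servo_tool(
  deltas=[
    [[0.2, 0.03, 0, 0, 0], [0.2, 0.03, 0, 0, 0], [0.2, 0.03, 0, 0, 0], [0.2, 0.03, 0, 0, 0], [0.2, 0.03, 0, 0, 0], [0.2, 0, 0, 0, 0], [0.2, 0, 0, 0, 0]],
  ],
)

```text
t: 26.55
ee_pos: [0.4274, 0.0531, 0.2285]
eef_rot: [[-0.187, 0.982, 0.001], [0.982, 0.187, -0.001], [-0.001, 0.001, -1.0]]
ft_force: [0.7, -0.4, 0.2]
grip_width: 0.0347
```

```bash
python3 - <<'E'
from mag import *
s=monitor.read_state();print(s["t"],s["ee_pos"])
q=cv2.resize(get_image("side")["pixels"][230:360,300:430,::-1],(400,400),interpolation=2)
r=get_image("scene");M=mat(.538,-.2155,np.radians(10.7))
im=cv2.resize(r["pixels"][130:235,150:280,::-1].copy(),None,fx=3,fy=3,interpolation=2)
for o in(-.075,-.025,.025,.075):
    cv2.polylines(im,[((hull(r,M,o)-[150,130]+.5)*3).astype(np.int32)],True,(0,255,0),1)
im=np.vstack([im,np.zeros((85,390,3),np.uint8)])
cv2.imwrite("pics/end.png",np.hstack([im,q]))
E
```

```text
26.55 [0.4274 0.0531 0.2285]
```

View pics/end.png

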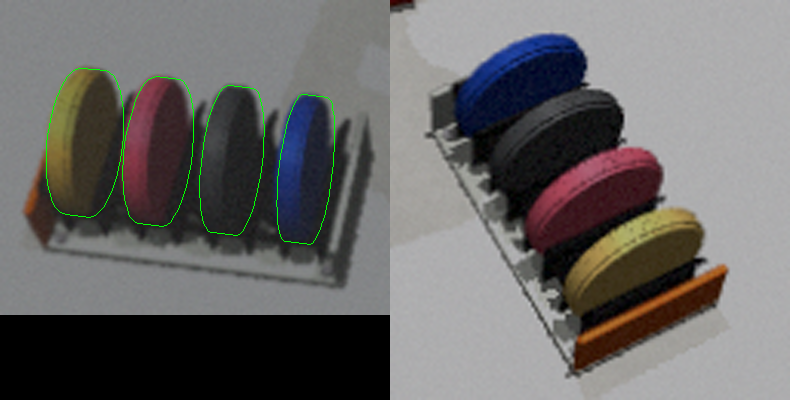

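All four discs match the predicted seated outlines (centre at 63 mm, upright) within about a pixel. From the orange plate the order is ivory (85,140), pink (158,150), grey (232,160), blue (305,170). The arm is clear, so I'm handing in.

```bash
python3 -c "
from workcell import order;print(order.hand_in())"
```

```text
the job is handed in; nothing more can be done
None
```

All four blanks are in the magazine, upright and fully down, in the order ivory, pink, grey, blue counted from its orange plate. That is the same order as in the storage rack. I lowered each one until the bars carried about 8–14 N, then opened the fingers. The job took 26.6 s of the 112 s.

- **Height:** the gripper height at release matched the height at pick-up to within 0.3 mm for ivory, pink and grey. For blue the last reading, just before a final 1 mm sideways nudge, was within 0.1 mm.
- **Final pictures:** in the scene view all four discs match the outlines I predicted for seated, upright discs to about a pixel. The side view agrees.
- **Disagreements:** small sideways forces (up to 5 N) showed on first contact for all four discs. I removed them with nudges of 1–3 mm, but took no new force reading after blue's nudge before releasing it. My first automatic estimate of the storage rack's position was about 3.5 mm off in x, because the label tabs were counted as part of the discs, and I corrected it from the close-up picture.

No check failed. The arm was clear of everything when I handed in.

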